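# Clamp the thin section and hold the light slide open at the index clip

## Task

The thin section on the light base is to be photographed: first press the black pad of the clamp lever down until it clicks and stays down by itself, and let go of it. Then take the upright black handle of the sprung light slide between the fingers and pull it straight out until its pointer is level with the line on the index clip, and finish while still holding it there, because it springs back when let go. Leave the index clip, the bottle, the dish and the slide box where they are.

Things in the scene. Friction and masses are not known exactly. Their poses are not given: they have to be found in the camera images.
- base: The light base, a fixed low white housing 170 (its x) by 240 (its y) by 45 mm high with a round glass stage. Place and yaw vary. Origin: centre of its underside, on the table. The light slide comes out of the middle of its -x face, pulled along its -x; the clamp lever is on its +y half; a scale rail (26 mm wide, 10 mm high) runs at y = -66 mm from the -x face out to x = -215 mm.
- lever (a joint): Angle of the clamp lever, rad: 0 raised (its spring keeps it there), grows as the pad is pressed down, 0.46 fully down on its stop. From about 0.15 rad a sprung roller (on a post 82 mm high at (-28, 98) mm in the base's axes) resists; the push needed at the pad is at most about 6 N. Let go before 0.3 it springs up again; past 0.4 it snaps down and the roller holds it near 0.45 (about 3 N upwards at the pad frees it).
- pad_top (a point): Centre of the upper face of the black pad (36 x 32 x 10 mm) at the free end of the steel lever, which runs to the base's -x from a hinge at (60, 75, 60) mm in the base's axes. Raised, it slopes up by 0.46 rad and this point is at (-36, 75) mm in the base's axes, 113 mm above the table; fully down it is at (-50, 75) mm, 65 mm above the table, and the pad is level.
- slide (a joint): How far the light slide is pulled out, m: 0 home (where its spring keeps it), grows along the base's -x axis, hard stop at 0.062. A spring pulls it home with 6 N at 0, plus 1 N for each 10 mm.
- handle (a point): In the slide's upright black handle, a block 16 (base x) by 28 (base y) mm, 8 to 62 mm above the table: point on its centre line 45 mm above the table, a good height to grip. Axes as the base's. Slide home, it is 130 mm from the base's centre with 37 mm free between handle and base; a flat blade 44 mm wide, top 20 mm above the table, joins them.
- pointer (a point): Tip of the thin steel pointer that sticks out from the handle's foot towards the base's -y, 17 mm above the table; it moves with the slide.
- mark_line (a point): End, nearest the pointer, of the raised line on the index clip: a small brass saddle 12 mm (base x) by 24 mm on the scale rail, 17 mm above the table. Axes as the base's. It stands 22 to 50 mm out from the pointer's home place; when level along the base's x, the pointer's tip is about 4.5 mm beside this point. The clip sits on the rail by friction only.
- reagent: Bystander: amber bottle with red cap, 52 mm across, 120 mm high; origin at the centre of its underside.
- dish: Bystander: closed glass dish, 92 mm across, 19 mm high; origin at the centre of its underside.
- slide_box: Bystander: wooden slide box 100 x 85 x 34 mm; origin at the centre of its underside.

How it is judged:
By the outcome, as a careful person would: the job done as asked, in the order asked, and still so for the second after the job is handed in, while the arm keeps its last pose, push and grip.
It also fails if it takes over 40 s, if anything falls off the work surface, if the arm or the gripper's body presses on something with over 40 N, if the wrist force passes 120 N, or if a joint passes its speed limit or range.

## Robot

A 6-joint arm with a two-finger parallel gripper is mounted at the origin on the work surface. World frame = base frame: x ahead of the robot, y to its left, z up, the work surface at z = 0. Lengths are in m, angles in rad, forces in N, time in s.
With the tool pointing down it reaches from about 0.3 to 0.775 m from the base axis. Payload 14.6 kg.
Tool frame: the origin (TCP) lies at the very end of the fingers, on their centre line; the grasp point (between the pads) lies 19 mm behind it; z points along the fingers, x is the direction in which the jaws open and shut, and the axes are right-handed (so a half turn about z gives the same grasp; the last joint's range is limited). The gripper opens to 94 mm and grips with 3 to 60 N. Pads are 16 mm wide; open, the fingers measure 119 mm over their backs; the gripper's body (75 mm by 177 mm) begins 78 mm behind the grasp point.
Start: joints at [-0.067, 0.3, 1.521, -0, 1.321, -0.067], TCP at [0.55, -0, 0.205] pointing down, gripper open.
Joint ranges: [-3.03, 3.03], [-0.79, 2.21], [0.23, 2.52], [-1.04, 4.18], [0, 3.07], [-2.55, 2.55]. Speed limits (rad/s): [2.22, 2.22, 2.57, 3.14, 3.14, 3.14].

## Interface

Orientations are given as [roll, pitch, yaw] about the fixed x, y, z axes, in that order (R = Rz(yaw) Ry(pitch) Rx(roll)).
In Python, from station import ctrl gives the robot as it stands.
- The arm moves only by the shell command python3 -m inch 'ROWS' [FORCE]. ROWS is JSON, one flat list of numbers, 7 for each row, row after row: the shift along the tool's x, y, z in cm, then the turn, a rotation vector about the tool's x, y, z in rad, then the opening, from 0 (shut) to 1 (fully open). In form: [tx, ty, tz, wx, wy, wz, claw, tx, ty, tz, wx, wy, wz, claw, ...]. A call has 1 to 20 rows; each row shifts and turns the commanded pose from where the row before left it, along the tool's axes as they then stand; what a row does not reach is not made up. A row lasts 1/8 s, in which the tool goes at most 62.5 mm and 10.7 degrees, less where a joint would pass 70% of its speed; a pose out of reach is approached as far as the arm can. A call is refused whole if a number of a shift passes 6.25 or a number of a turn 0.188, either way. A call with a gripper value outside its range is refused whole. The fingers move at their own pace and stop on an object; FORCE is the grip in N (left out, the last holds). Time passes only in rows, so rows that do not move let the fingers close. It gives the time, the measured TCP pose, the force and the opening at its end, in the units of the state.
- ctrl.get_obs(): the state, without advancing time (a new reading comes with each control period).
- ctrl.camera(name): name is "scene" or "side" or "wrist"; returns (picture, depth): 400x640x3 uint8, red, green, blue; 400x640 float32, m along the optical axis (not along the pixel's ray), 0 where there is no reading.
- ctrl.camera_params(name): a dict with "vertical_fov" (degrees; the focal length in pixels is half the picture's height over the tangent of half this angle, whatever the lens; pixels are square), "cx", "cy" (the principal point, pixels), "camera_from_world" (4x4, takes a point from world to camera coordinates); the wrist camera has in their place "mount" (4x4, takes a point from camera to tool coordinates, whose origin is the TCP and whose axes are the tool frame's). Camera axes: x right, y down, z forward; pixel columns grow to the right and rows downward; lengths in m; the calibration is good to about 2 mm. A picture is of the moment at which its call begins: read the wrist's pose just before it. camera_params takes no time and is no camera call.
- ctrl.hand_in(): hands the job in, once; it reports no verdict.
Trained networks look in the newest picture that a camera, given by its name, has taken for a name from the list of things; names that differ only in an ending like _2 or _b are one class to them, and where a whole thing is asked for, a point or a joint stands for the part that bears it (a point fixed in the world has none). Each returns a list of dicts, best first, with "score" (0 to 1); they miss things now and then, are a little off and sometimes report something else, mostly with a low value. They report only what shows in the picture. A call takes as long as a camera call.
- ctrl.spot_in(camera, label): "bbox" ([centre column, centre row, width, height] in pixels, round what is visible of it).
- ctrl.place_of(camera, label): "centre" ([column, row] in pixels: a listed point, or the origin of a listed thing).
The state is a dict: "time_s": time; "qpos": joint angles; "joint_vel": joint speeds; "tau": joint torques, N m; "ee_pos": TCP position; "eef_rot": TCP orientation; "force": force on the tool from outside, world axes, zero at the start; "moment": the same for the moment, N m; "grip_width": finger opening in m.
Only numpy, scipy, OpenCV 4.12 (cv2) and the standard library are available. Lean on these libraries where they do the work, as an engineer would, in place of code of your own. Each camera call takes 0.05 s, during which the arm holds its last target. There are 200 camera calls.

## Working session

There is one attempt and no reset: what is moved stays moved. The work goes in short steps, Python scripts to look and compute and a shell command to move; the robot and the scene stay as the last step left them, time stands still between calls to the robot, and variables do not carry over. Pictures are saved under pics/ and viewed, about 8 in all and at most 12, crops included, and the job is handed in when it is done.

```bash
ls; mkdir -p pics; cat > h.py <<'E'
import numpy as np, cv2
from station import ctrl
from scipy.spatial.transform import Rotation as R
def tool():
    o=ctrl.get_obs(); T=np.eye(4); T[:3,:3]=R.from_euler('xyz',o['eef_rot']).as_matrix(); T[:3,3]=o['ee_pos']; return T
def cam(n):
    T=tool(); im,d=ctrl.camera(n); p=ctrl.camera_params(n)
    W=T@np.array(p['mount']) if 'mount' in p else np.linalg.inv(np.array(p['camera_from_world']))
    f=200/np.tan(np.radians(p['vertical_fov'])/2)
    return im,d,W,f,p['cx'],p['cy']
def ray(c,u,v):
    im,d,W,f,cx,cy=c; return W[:3,3],W[:3,:3]@np.array([(u-cx)/f,(v-cy)/f,1])
def atz(c,u,v,z):
    o,r=ray(c,u,v); return o+r*(z-o[2])/r[2]
def atd(c,u,v):
    o,r=ray(c,u,v); return o+r*c[1][int(round(v)),int(round(u))]
def proj(c,P):
    im,d,W,f,cx,cy=c; q=np.linalg.inv(W)@np.r_[P,1]; return q[0]/q[2]*f+cx,q[1]/q[2]*f+cy
def save(c,n): cv2.imwrite('pics/'+n,cv2.cvtColor(c[0],cv2.COLOR_RGB2BGR))
E
python3 - <<'E'
from h import *
np.set_printoptions(precision=4,suppress=True)
print(ctrl.get_obs())
Z=dict(base=0,pad_top=.113,handle=.045,pointer=.017,mark_line=.017,reagent=0,dish=0,slide_box=0)
C=[]
for n in('scene','side'):
    c=cam(n);C.append(c[0]);print(n,c[2][:3,3],c[3:])
    for k,z in Z.items():
        for r in ctrl.place_of(n,k)[:2]:
            u,v=r['centre'];print(k,round(r['score'],2),np.round([u,v],1),atz(c,u,v,z))
    save(c,n+'0.png')
E
```

```text
pics
{'time_s': 0.0, 'qpos': array([-0.0666,  0.3005,  1.5215,  0.    ,  1.3207, -0.0666]), 'joint_vel': array([ 0.001 ,  0.001 ,  0.0009,  0.0001, -0.0009,  0.0014]), 'tau': array([ -0.0015, -53.1806, -35.2736,   0.0708,   0.0244,  -0.    ]), 'ee_pos': array([0.5497, 0.    , 0.2049]), 'eef_rot': array([-3.1415,  0.0011, -0.0001]), 'force': array([ 0.66  , -0.0856, -0.5042]), 'moment': array([-0.0175,  0.0075,  0.0185]), 'grip_width': 0.09405566451230243}
scene [1.1779 0.0838 0.768 ] (np.float64(384.6458079259749), 318.07121392698286, 201.70434690197547)
base 0.97 [286.7 239.3] [ 0.6418 -0.0617  0.    ]
base 0.22 [282.5 189.8] [ 0.4801 -0.1015  0.    ]
pad_top 0.67 [317.2 191.9] [0.5801 0.0067 0.113 ]
pad_top 0.54 [382.8 213.3] [0.6272 0.1579 0.113 ]
handle 0.86 [283.9 188.4] [ 0.5157 -0.088   0.045 ]
pointer 0.67 [256.5 195.8] [ 0.5246 -0.1616  0.017 ]
pointer 0.48 [255.9 187.1] [ 0.4939 -0.1702  0.017 ]
mark_line 0.61 [254.4 187.3] [ 0.4951 -0.1741  0.017 ]
reagent 0.72 [383.5 214.3] [0.5353 0.1725 0.    ]
reagent 0.68 [319.5 189.6] [ 0.4678 -0.0014  0.    ]
dish 0.88 [353.3 183.8] [0.4355 0.0889 0.    ]
slide_box 0.96 [191.  224.1] [ 0.6232 -0.3104  0.    ]
side [0.5559 1.1277 0.7533] (np.float64(493.91793752848764), 317.94808248572, 200.3566201903246)
base 0.72 [309.4 214.1] [ 0.6361 -0.0742  0.    ]
pad_top 0.55 [329.5 195.1] [0.579  0.0075 0.113 ]
handle 0.52 [350.6 198.5] [ 0.5205 -0.0981  0.045 ]
mark_line 0.59 [361.7 196. ] [ 0.4858 -0.165   0.017 ]
mark_line 0.16 [309.5 214.9] [ 0.6337 -0.0429  0.017 ]
reagent 0.69 [346.6 268.3] [0.5265 0.1659 0.    ]
reagent 0.26 [316.1 176.3] [ 0.6321 -0.3098  0.    ]
dish 0.7 [383.3 249.5] [0.4324 0.079  0.    ]
slide_box 0.87 [317.3 175.9] [ 0.6283 -0.3131  0.    ]
```

View pictures.

View pics/scene0.png

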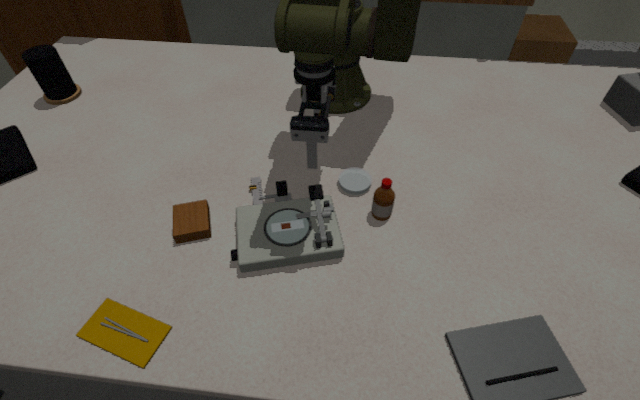

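View pics/side0.png

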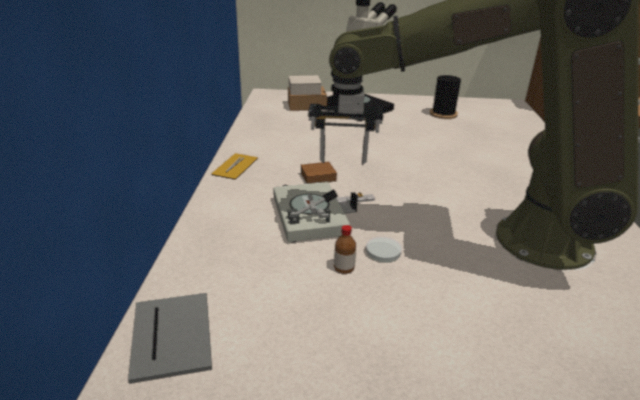

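The scene shows the base at about (287,235), handle (282,188), raised pad (316,191), and index clip on the rail near (255,188); the networks agree. Next is a close look with the wrist camera.

```bash
python3 - <<'E'
from h import *
np.set_printoptions(precision=4,suppress=True)
Z=dict(base=0,pad_top=.113,handle=.045,pointer=.017,mark_line=.017)
c=cam('wrist');print(c[2],c[3:])
for k,z in Z.items():
    for r in ctrl.place_of('wrist',k)[:2]:
        u,v=r['centre'];print(k,round(r['score'],2),np.round([u,v],1),atz(c,u,v,z),atd(c,u,v))
save(c,'w0.png')
E
```

```text
[[ 1.      0.0003 -0.      0.5492]
 [ 0.0003 -0.9687 -0.2484  0.0715]
 [-0.0001  0.2484 -0.9687  0.3844]
 [ 0.      0.      0.      1.    ]] (np.float64(340.50519574472406), 320.40358137511106, 202.05769950648676)
base 0.9 [396.4 225.4] [ 0.6394 -0.0556  0.    ] [ 0.6282 -0.0399  0.0476]
pad_top 0.69 [356.4 204.1] [0.5789 0.0002 0.113 ] [0.5787 0.0005 0.1143]
handle 0.82 [286.  273.1] [ 0.5118 -0.0953  0.045 ] [ 0.5137 -0.0866  0.0626]
handle 0.51 [355.7 201.5] [ 0.5855 -0.0149  0.045 ] [0.578  0.003  0.1153]
pointer 0.63 [301.8 305.3] [ 0.5268 -0.1515  0.017 ] [ 0.5263 -0.1558  0.0098]
mark_line 0.41 [208.1  96. ] [0.4333 0.0902 0.017 ] [0.4339 0.0901 0.0188]
```

View pics/w0.png

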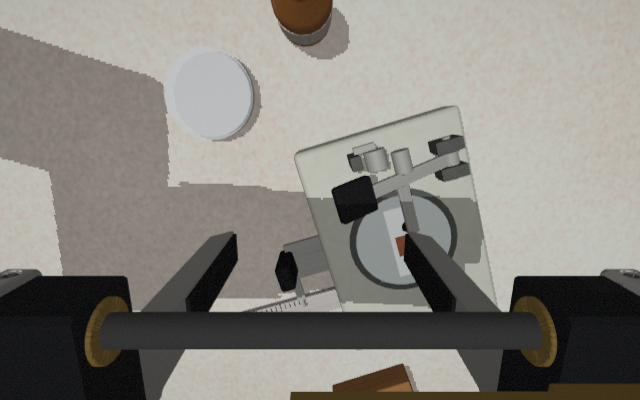

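The wrist picture shows the pad at (355,200), handle at (287,270), base corners at (297,154) and (458,107), and the rail just visible near (290,303). Next I work out the base pose from depth.

```bash
python3 - <<'E'
from h import *
np.set_printoptions(precision=4,suppress=True)
P=[]
for n in('scene','side','wrist'):
    c=cam(n);im,d,W,f,cx,cy=c
    v,u=np.mgrid[:400,:640]; q=np.stack([(u-cx)/f*d,(v-cy)/f*d,d],-1)@W[:3,:3].T+W[:3,3]
    m=(d>0)&(q[...,2]>.036)&(q[...,2]<.052)&(abs(q[...,0]-.64)<.16)&(abs(q[...,1]+.065)<.17)
    m=cv2.morphologyEx(m.astype(np.uint8),cv2.MORPH_OPEN,np.ones((3,3)))
    k,l,s,_=cv2.connectedComponentsWithStats(m);i=1+np.argmax(s[1:,4]);p=q[l==i]
    print(n,len(p),p[:,2].mean(),cv2.minAreaRect((p[:,:2]*1000).astype(np.float32)))
    if n=='wrist': print(atz(c,297,154,.045),atz(c,458,107,.045))
    P.append(p)
p=np.vstack(P[:2]);print(cv2.minAreaRect((p[:,:2]*1000).astype(np.float32)))
E
```

```text
scene 5187 0.04658821318751795 ((639.6657104492188, -63.98225402832031), (171.1731414794922, 255.326904296875), 16.337766647338867)
side 2220 0.045433056106824646 ((639.9025268554688, -61.11138916015625), (169.58639526367188, 256.97454833984375), 16.75135612487793)
wrist 14954 0.04533818283652598 ((632.0026245117188, -43.76177978515625), (169.60421752929688, 211.10867309570312), 16.684593200683594)
[0.5259 0.0337 0.045 ] [0.6813 0.0787 0.045 ]
((639.3582763671875, -62.39567565917969), (171.5185546875, 258.88861083984375), 16.530946731567383)
```

```bash
python3 -m inch '[1.5,-0.1,0,0,0,-0.144,0, 1.4,-0.1,0,0,0,-0.143,0, 0,0,3,0,0,0,0, 0,0,3,0,0,0,0, 0,0,0,0,0,0,0, 0,0,0,0,0,0,0]' 20; python3 - <<'E'
from h import *
np.set_printoptions(precision=4,suppress=True)
print(ctrl.get_obs()['eef_rot'])
for n in('scene','side','wrist'):
    c=cam(n)
    for r in ctrl.place_of(n,'pad_top')[:1]:
        u,v=r['centre'];print(n,round(r['score'],2),np.round([u,v],1),atz(c,u,v,.113),atd(c,u,v))
save(c,'w1.png')
E
```

```text
time_s: 2.1
ee_pos: [0.5792, 0.004, 0.1468]
eef_rot: [3.141, -0.001, 0.287]
force: [0.7, 1.1, 0.2]
grip_width: 0.037
[ 3.1411 -0.0014  0.287 ]
scene 0.66 [318.1 190.8] [0.5765 0.0084 0.113 ] [0.5785 0.0086 0.1152]
side 0.58 [328.4 194.7] [0.5819 0.0057 0.113 ] [0.5819 0.0087 0.1147]
wrist 0.83 [322.  227.7] [0.5794 0.0039 0.113 ] [0.5793 0.0041 0.1136]
```

View pics/w1.png

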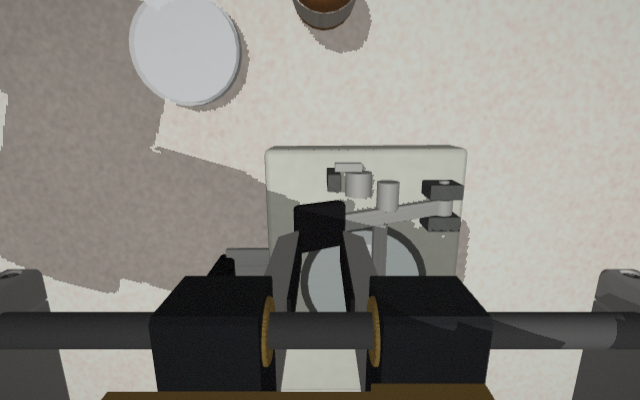

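The tool is square to the base and the pad at (320,225) is directly beneath the fingers. Close, then press in small steps.

```bash
python3 -m inch '[-0.3,0,1,0,0,0,0, 0,0,1,0,0,0,0, 0,0,0.5,0,0,0,0, 0,0,0.5,0,0,0,0, -0.1,0,0.5,0,0,0,0, -0.1,0,0.5,0,0,0,0, -0.1,0,0.5,0,0,0,0, -0.1,0,0.5,0,0,0,0, -0.1,0,0.5,0,0,0,0, 0,0,0,0,0,0,0]'
```

```text
time_s: 3.65
ee_pos: [0.5709, 0.0017, 0.0903]
eef_rot: [3.142, 0.0, 0.287]
force: [-1.5, -0.9, 2.8]
grip_width: 0.0004
```

```bash
python3 -m inch '[-0.1,0,0.5,0,0,0,0, -0.1,0,0.5,0,0,0,0, -0.1,0,0.5,0,0,0,0, 0,0,0.4,0,0,0,0, 0,0,0.3,0,0,0,0, 0,0,0,0,0,0,0, 0,0,0,0,0,0,0]'
```

```text
time_s: 4.53
ee_pos: [0.5682, 0.0009, 0.0686]
eef_rot: [3.142, -0.0, 0.287]
force: [-0.6, 0.0, 0.9]
grip_width: 0.0006
```

```bash
python3 -m inch '[0,0,0.2,0,0,0,0, 0,0,0.15,0,0,0,0, 0,0,0.1,0,0,0,0, 0,0,0,0,0,0,0]'; python3 -m inch '[0,0,-1,0,0,0,0, 0,0,-2,0,0,0,0, 0,0,-4,0,0,0,0, 0,0,-4,0,0,0,0.45, 0,0,0,0,0,0,0.45, 0,0,0,0,0,0,0.45]'; python3 - <<'E'
from h import *
np.set_printoptions(precision=4,suppress=True)
Z=dict(pad_top=.065,handle=.045,pointer=.017,mark_line=.017)
for n in('scene','side','wrist'):
    c=cam(n)
    for k,z in Z.items():
      for r in ctrl.place_of(n,k)[:2]:
        u,v=r['centre'];print(n,k,round(r['score'],2),np.round([u,v],1),atz(c,u,v,z),atd(c,u,v))
save(c,'w2.png')
E
```

```text
time_s: 5.03
ee_pos: [0.5682, 0.0008, 0.0645]
eef_rot: [3.141, -0.0, 0.287]
force: [-4.2, -0.7, 8.0]
grip_width: 0.0005
time_s: 5.78
ee_pos: [0.5678, 0.0009, 0.1733]
eef_rot: [-3.141, 0.001, 0.287]
force: [0.2, -0.5, -0.5]
grip_width: 0.027
scene pad_top 0.96 [317.4 200.7] [0.5652 0.0051 0.065 ] [0.5669 0.0053 0.067 ]
scene pad_top 0.42 [283.  184.9] [ 0.5223 -0.0876  0.065 ] [ 0.518  -0.0888  0.0603]
scene handle 0.77 [283.7 188.3] [ 0.5154 -0.0886  0.045 ] [ 0.518  -0.0879  0.0478]
scene pointer 0.85 [258.7 197.2] [ 0.5288 -0.1547  0.017 ] [ 0.5243 -0.1564  0.0118]
scene mark_line 0.37 [255.9 185.6] [ 0.4885 -0.1715  0.017 ] [ 0.489  -0.1713  0.0176]
side pad_top 0.6 [331.4 210.8] [0.5722 0.0071 0.065 ] [0.5722 0.006  0.0643]
side handle 0.52 [352.3 198.1] [ 0.5156 -0.1009  0.045 ] [ 0.5162 -0.0825  0.0556]
side pointer 0.7 [347.1 198.7] [ 0.5294 -0.1443  0.017 ] [ 0.5295 -0.1427  0.0179]
side mark_line 0.37 [362.6 195.4] [ 0.483  -0.1689  0.017 ] [ 0.4824 -0.1813  0.01  ]
wrist pad_top 0.96 [316.5 201.1] [ 0.5643 -0.0015  0.065 ] [ 0.5642 -0.0011  0.0663]
wrist pad_top 0.72 [211.   55.3] [0.4516 0.0885 0.065 ] [0.4364 0.0915 0.019 ]
wrist handle 0.77 [239.5 269. ] [ 0.5122 -0.0939  0.045 ] [ 0.5142 -0.0849  0.0619]
```

View pics/w2.png

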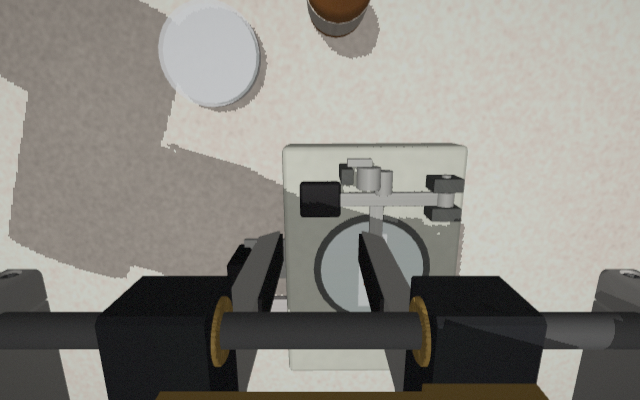

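The lever is down and stays (pad level, z about 0.066, pad at (320,199)). Next I move over the clip and pointer to measure them from close by.

```bash
python3 -m inch '[-2.5,5,-1,0,0,0,0.45, -2.5,5,0,0,0,0,0.45, -2.5,5,0,0,0,0,0.45, -2.5,4.5,0,0,0,0,0.45, 0,0,0,0,0,0,0.45, 0,0,0,0,0,0,0.45]'; python3 - <<'E'
from h import *
np.set_printoptions(precision=4,suppress=True)
Z=dict(handle=.045,pointer=.017,mark_line=.017)
c=cam('wrist')
for k,z in Z.items():
  for r in ctrl.place_of('wrist',k)[:2]:
    u,v=r['centre'];print(k,round(r['score'],2),np.round([u,v],1),atz(c,u,v,z),atd(c,u,v))
save(c,'w3.png')
E
```

```text
time_s: 7.28
ee_pos: [0.5275, -0.214, 0.1839]
eef_rot: [-3.141, -0.0, 0.287]
force: [-0.3, 0.4, 0.3]
grip_width: 0.0421
handle 0.68 [344.5  58.4] [ 0.513  -0.0939  0.045 ] [ 0.5127 -0.0966  0.0616]
pointer 0.56 [341.3 130.7] [ 0.5306 -0.1542  0.017 ] [ 0.5312 -0.1544  0.0094]
mark_line 0.65 [296.  135.4] [ 0.4886 -0.1715  0.017 ] [ 0.4886 -0.1715  0.0168]
mark_line 0.33 [343.6  58.8] [ 0.5129 -0.09    0.017 ] [ 0.5121 -0.097   0.0606]
```

View pics/w3.png

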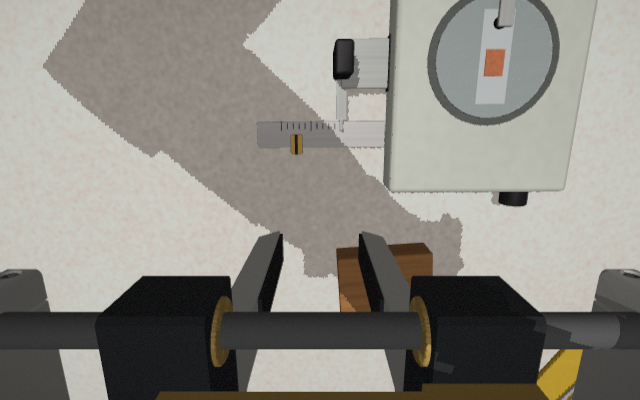

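Handle top is at (343,57), pointer tip near (341,130), and the clip's black line starts near (296,136). I zoom in for precision.

```bash
python3 - <<'E'
import cv2
im=cv2.imread('pics/w3.png')[30:155,265:395]
cv2.imwrite('pics/w3c.png',cv2.resize(im,None,fx=4.8,fy=4.8,interpolation=cv2.INTER_CUBIC))
E
```

```text
(no output)
```

View pics/w3c.png

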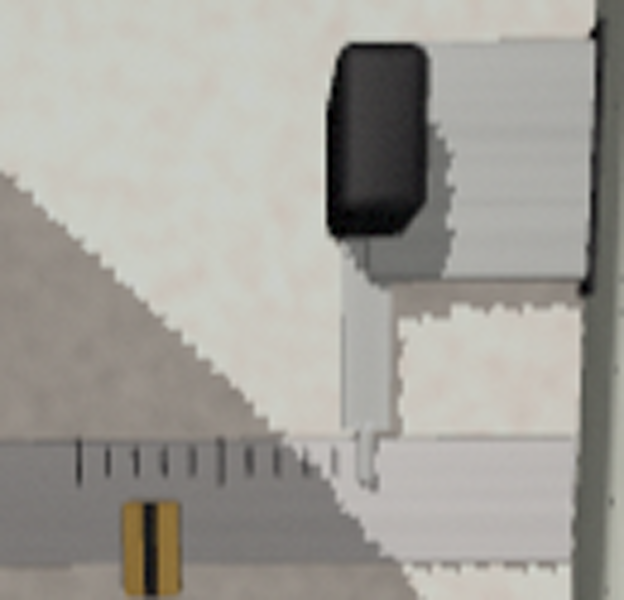

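```bash
python3 - <<'E'
from h import *
np.set_printoptions(precision=4,suppress=True)
c=cam('wrist');g=lambda x,y,z:atz(c,265+x/4.8,30+y/4.8,z)
Rt=tool()[:3,:3]
a=g(369,485,.017);b=g(150,505,.017);r=[g(0,440,.010),g(575,437,.010)]
print(a,b,'tool diff',Rt.T@(b-a)*100)
d=r[1]-r[0];print('rail yaw',np.arctan2(d[1],d[0]))
e=[g(345,43,.062),g(428,43,.062),g(425,200,.062),g(330,210,.062)]
h=[g(428,45,.062),g(425,200,.062)]
print('handle x top edges',[Rt.T@(p-tool()[:3,3])*100 for p in e])
print('ticks',np.linalg.norm(g(79,455,.01)-g(221,455,.01)))
for n in('scene','side'):
    s=cam(n)
    for P in(a,b): print(n,proj(s,P))
    for k in('pointer','mark_line'):print(k,[x['centre'] for x in ctrl.place_of(n,k)[:1]])
E
```

```text
[ 0.5315 -0.1538  0.017 ] [ 0.489  -0.1707  0.017 ] tool diff [-4.5502  0.41   -0.0005]
rail yaw 0.29396804236540286
handle x top edges [array([  1.25  , -13.1542,  12.203 ]), array([  2.6554, -13.1548,  12.2031]), array([  2.6662, -10.6558,  12.2032]), array([  1.0232, -10.4921,  12.203 ])]
ticks 0.029921191905062337
scene (np.float64(258.8170040824746), np.float64(197.99437965756687))
scene (np.float64(256.1349467004019), np.float64(185.77155377357985))
pointer [[257.3, 196.1]]
mark_line [[253.0, 188.9]]
side (np.float64(346.45223203990065), np.float64(197.06367681253138))
side (np.float64(360.60771911449996), np.float64(195.0012805762682))
pointer [[345.6, 194.4]]
mark_line []
```

```bash
python3 -m inch '[0.9,-6,0,0,0,0,0.45, 0.95,-5.85,0,0,0,0,0.45, 0,0,5,0,0,0,0.45, 0,0,4,0,0,0,0.45, 0,0,0,0,0,0,0.45, 0,0,0,0,0,0,0.45]'; python3 - <<'E'
from h import *
np.set_printoptions(precision=4,suppress=True)
T=tool()
for n in('scene','side','wrist'):
    c=cam(n)
    for r in ctrl.place_of(n,'handle')[:1]:
        u,v=r['centre'];p=atz(c,u,v,.045);print(n,r['score'],u,v,p,T[:3,:3].T@(p-T[:3,3])*100)
save(c,'w4.png')
E
```

```text
time_s: 8.57
ee_pos: [0.5124, -0.0959, 0.0956]
eef_rot: [3.141, -0.002, 0.287]
force: [-0.1, -1.2, 0.4]
grip_width: 0.0422
scene 0.6 281.6 187.9 [ 0.5146 -0.0942  0.045 ] [ 0.2515 -0.1036  5.057 ]
side 0.73 352.8 197.9 [ 0.5142 -0.1022  0.045 ] [-0.0195  0.6493  5.0573]
wrist 0.77 320.6 217.7 [ 0.5112 -0.0945  0.045 ] [-0.0896 -0.1702  5.0564]
```

View pics/w4.png

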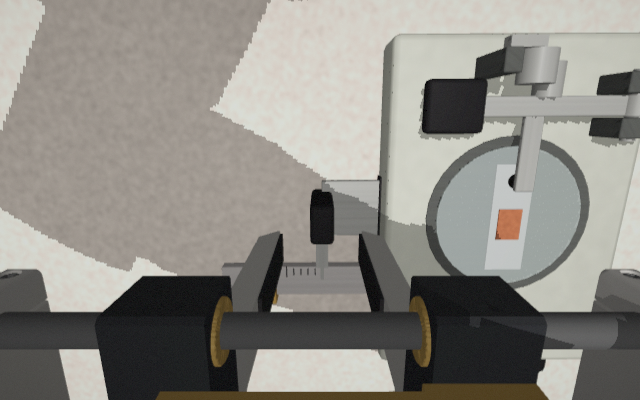

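The handle at (321,217) is centred between the fingers and the lever is still down. Descend and grip.

```bash
python3 -m inch '[0,0,3,0,0,0,0.45, 0,0,2.5,0,0,0,0.45, 0,0,1.4,0,0,0,0.45, 0,0,0,0,0,0,0.45, 0,0,0,0,0,0,0.1, 0,0,0,0,0,0,0.1, 0,0,0,0,0,0,0.1, 0,0,0,0,0,0,0.1, 0,0,0,0,0,0,0.1, 0,0,0,0,0,0,0.1]' 40
```

```text
time_s: 10.12
ee_pos: [0.5125, -0.0955, 0.0255]
eef_rot: [3.141, -0.002, 0.287]
force: [5.2, 1.6, 1.4]
grip_width: 0.0159
```

```bash
python3 -m inch '[-0.6,0,0,0,0,0,0, -0.8,0,0,0,0,0,0, -0.8,0,0,0,0,0,0, -0.8,0,0,0,0,0,0, -0.8,0,0,0,0,0,0, -0.6,0,0,0,0,0,0, 0,0,0,0,0,0,0, 0,0,0,0,0,0,0]'; python3 - <<'E'
from h import *
np.set_printoptions(precision=4,suppress=True)
T=tool();d=T[:3,3]-np.array([.5125,-.0955,.0255]);print('moved cm',T[:3,:3].T@d*100)
for n in('scene','side','wrist'):
    c=cam(n);save(c,n+'5.png')
    for k in('pointer','mark_line','pad_top'):
        for r in ctrl.place_of(n,k)[:1]:
            u,v=r['centre'];p=atz(c,u,v,.065 if k=='pad_top' else .017);print(n,k,round(r['score'],2),u,v,p,atd(c,u,v))
    print('mark expected',proj(c,[.489,-.1707,.017]))
a=[cv2.resize(cv2.imread(f'pics/{n}5.png')[y:y+50,x:x+80],None,fx=7,fy=5.9999 if 0 else 6,interpolation=2) for n,x,y in(('scene',225,165),('side',320,170))]
cv2.imwrite('pics/z5.png',np.vstack(a))
E
```

```text
time_s: 11.12
ee_pos: [0.4708, -0.1081, 0.0256]
eef_rot: [3.14, -0.003, 0.287]
force: [9.7, 1.8, -2.8]
grip_width: 0.0154
moved cm [-4.3568  0.0224 -0.02  ]
scene pointer 0.69 258.6 184.2 [ 0.4825 -0.1654  0.017 ] [ 0.4763 -0.1676  0.0103]
scene mark_line 0.5 258.2 183.8 [ 0.4812 -0.1668  0.017 ] [ 0.4779 -0.168   0.0135]
scene pad_top 0.75 317.0 200.9 [0.5659 0.0042 0.065 ] [0.5688 0.0045 0.0684]
mark expected (np.float64(256.13756486420505), np.float64(185.76764187788487))
side pad_top 0.74 333.6 209.2 [ 0.5666 -0.0016  0.065 ] [ 0.5667 -0.0019  0.0648]
mark expected (np.float64(360.61273539998524), np.float64(195.00215467012768))
wrist mark_line 0.7 317.2 338.1 [ 0.4866 -0.1715  0.017 ] [ 0.4619 -0.0845  0.1404]
wrist pad_top 0.82 634.4 103.7 [ 0.5671 -0.0003  0.065 ] [ 0.5671 -0.0003  0.0651]
mark expected (np.float64(321.16701011312534), np.float64(337.9187008944511))
```

View pics/wrist5.png

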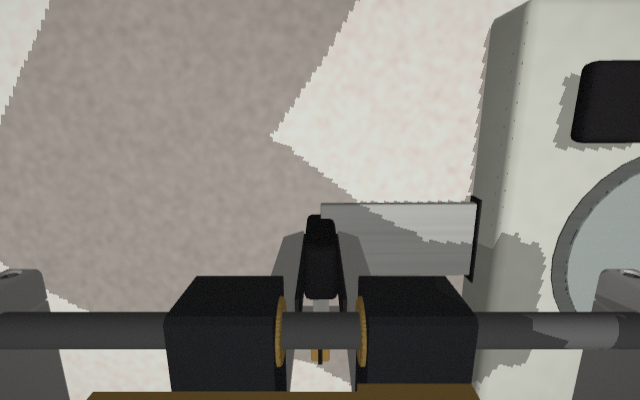

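View pics/z5.png

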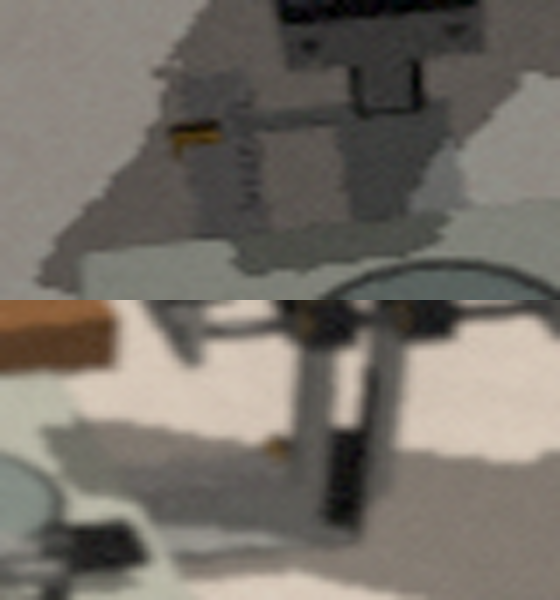

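The wrist view shows the clip's line at (320,355) unmoved and the pad still down; the bar hides part of the pointer. I enlarge that part.

```bash
python3 - <<'E'
from h import *
im=cv2.imread('pics/wrist5.png')[290:370,280:365]
cv2.imwrite('pics/w5c.png',cv2.resize(im,None,fx=7,fy=7,interpolation=cv2.INTER_CUBIC))
c=cam('wrist')
T=tool()
for P in ([.489,-.1707,.017],):
    for s in(0,-.0045,-.01): print(proj(c,np.array(P)+T[:3,1]*s))
E
```

```text
(np.float64(321.18274795613644), np.float64(337.9448304310546))
(np.float64(321.18969557124666), np.float64(331.73687962287))
(np.float64(321.1982859766381), np.float64(324.0610349989351))
```

View pics/w5c.png

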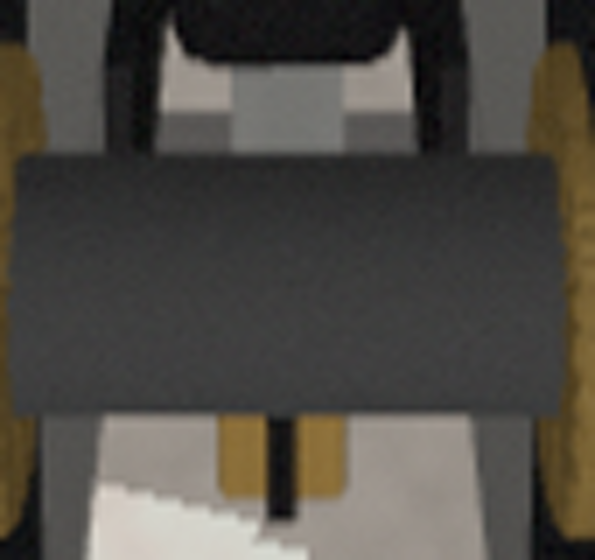

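```bash
cat > m.py <<'E'
from h import *
np.set_printoptions(precision=3,suppress=True)
T=tool();d=T[:3,3]-np.array([.5125,-.0955,.0255]);print('moved cm',T[:3,:3].T@d*100)
for i in range(3):
    c=cam('wrist');g=c[0].astype(float).mean(2)
    p=g[301:305,300:345].mean(0); l=g[351:359,312:330].mean(0)
    w=np.clip(l.max()*.8-l,0,None)
    print('line',312+(w*np.arange(18)).sum()/w.sum())
print('line',l.astype(int));print('plate from 300',p.astype(int))
print(ctrl.get_obs()['force'],ctrl.get_obs()['grip_width'],ctrl.get_obs()['time_s'])
E
python3 m.py; python3 -m inch '[-0.1,0,0,0,0,0,0, 0,0,0,0,0,0,0, 0,0,0,0,0,0,0]'; python3 m.py
```

```text
moved cm [-4.35   0.023 -0.02 ]
line 319.7696754112939
line 319.7709980605699
line 319.7725104353011
line [101 102 101 100 102  97  41  18  19  28  68 101 101 102 104 104  99 114]
plate from 300 [ 15  15  53 140 148 147 148 150 150 151 150 150 147 118 118 118 116 116
 114 115 114 114 114 115 115 116 116 117 120 141 146 145 144 145 144 146
 146 147 140  22  16  15  18  30  30]
[ 9.713  2.23  -3.244] 0.016179447865254222 11.925
time_s: 12.3
ee_pos: [0.4699, -0.1083, 0.0256]
eef_rot: [3.14, -0.003, 0.287]
force: [9.5, 1.8, -2.3]
grip_width: 0.0158
moved cm [-4.45   0.023 -0.019]
line 321.2083770478573
line 321.21684880117436
line 321.2303126021131
line [122  96 103 103 101 101  99  79  22  20  21  40 101 102 102 103 104 104]
plate from 300 [ 18  16  53 140 150 148 149 148 149 149 150 150 148 119 117 118 116 115
 115 114 115 115 114 115 116 116 116 117 121 142 148 147 146 145 145 144
 146 146 138  21  15  16  18  31  32]
[ 9.654  2.4   -2.971] 0.01631342873181306 12.45
```

```bash
cat > n.py <<'E'
from h import *
np.set_printoptions(precision=4,suppress=True)
c=cam('wrist');T=tool()
print('plate z',[atd(c,u,303)[2] for u in(315,320,326)])
z=atd(c,320,303)[2]
Y=.294; ex=np.array([np.cos(Y),np.sin(Y),0])
bx=lambda cc,u,v,z: ex@atz(cc,u,v,z)*1000
now=np.mean([bx(c,312.6,303,z),bx(c,328.4,303,z)])
ml=bx(c,321.22,355,.017)
# reference picture w3
T3=np.eye(4);T3[:3,:3]=R.from_euler('xyz',[-3.141,0,.287]).as_matrix();T3[:3,3]=[.5275,-.214,.1839]
p=ctrl.camera_params('wrist');c3=(None,None,T3@np.array(p['mount']))+c[3:]
im=cv2.imread('pics/w3.png').mean(2)
print('plate rows',im[100:112,331:352].mean(0).astype(int));print('tip rows 124-129',im[124:130,334:350].mean(0).astype(int));print('line',im[138:150,288:304].mean(0).astype(int))
q=lambda x,y,z:bx(c3,265+x/4.8-.4,30+y/4.8-.4,z)
pl=np.mean([q(342,365,z),q(393,365,z)]);tip=q(368.5,465,.017);m3=q(150,545,.017)
print('w3: tip-plate',tip-pl,'mark-tip',m3-tip,'mark',m3)
print('now plate',now,'mark',ml,'tip-mark mm',now+tip-pl-ml)
E
python3 n.py
```

```text
plate z [np.float64(0.017359985795201788), np.float64(0.01605239790858548), np.float64(0.017187704163709766)]
plate rows [198 198 198 198 196 157 176 174 172 172 171 171 172 174 173 151 137 164
 193 197 198]
tip rows 124-129 [141 165 186 186 184 160 168 168 150 169 185 185 185 186 185 185]
line [124 122 100 100 101  99  91  26  26  46 101 101 104 102  91 123]
w3: tip-plate 0.3183366704267314 mark-tip -45.57075743737431 mark 417.5919299350544
now plate 417.3077177909563 mark 417.53548726008955 tip-mark mm 0.09056720129353835
```

```bash
python3 -m inch '[0,0,0,0,0,0,0, 0,0,0,0,0,0,0, 0,0,0,0,0,0,0, 0,0,0,0,0,0,0]'; python3 n.py | tail -1; python3 - <<'E'
from h import *
for n in('scene','side'):
    c=cam(n)
    for r in ctrl.place_of(n,'pad_top')[:1]: print(n,r['score'],atd(c,*r['centre']))
print(ctrl.hand_in())
E
```

```text
time_s: 13.0
ee_pos: [0.4699, -0.1083, 0.0256]
eef_rot: [3.14, -0.003, 0.287]
force: [10.2, 1.6, -3.8]
grip_width: 0.0159
now plate 417.314513195102 mark 417.54155772043913 tip-mark mm 0.12056242655302185
scene 0.65 [0.5606809  0.0042805  0.06648732]
side 0.58 [0.57302005 0.00554362 0.06366748]
the job is handed in; nothing more can be done
None
```

I pressed the clamp lever down until it clicked and let go of it. Then I gripped the slide's handle, pulled it out to the index clip's line and handed in while still holding it, at about 13 s.

**Lever:** it stayed down by itself. The last check put the pad's top at about 64–66 mm above the table, where fully down is 65 mm.

**Pointer:** I estimate it is within about 0.1 mm of the line, give or take about 0.3 mm. The wrist camera's bar hid the tip itself, so this comes from the pointer's arm and its tip offset measured earlier. The arm has moved 44.5 mm since gripping, about 1 mm less than the 45.5 mm pull I had measured. The likeliest reason is that closing the fingers had already drawn the slide about 1 mm off home, since the wrist read 5 N of pull at that point.

**Grip:** the handle was held steady at 15.9 mm opening against about 10 N from the spring.

**Bystanders:** the clip's line measured the same place as before the pull. I did not re-measure the bottle, dish or slide box at the end, but the arm's path kept clear of them.

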